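# Release the settlement collectors and hang them to dry

### The arm

A 6-joint arm with a two-finger parallel gripper is mounted at the origin on the work surface. World frame = base frame: x ahead of the robot, y to its left, z up, the work surface at z = 0. Lengths are in mm, angles in rad, forces in N, time in s.
With the tool pointing down it reaches from about 350 to 775 mm from the base axis. Payload 7.3 kg.
Tool frame: the origin (TCP) lies midway between the tips of the shut fingers; the grasp point (between the pads) lies 19 mm behind it (bot.tcp_to_grasp is the distance from the TCP to the grasp point, in mm); z points along the fingers, y is the line along which they close (so a half turn about z gives the same grasp; the last joint's range is limited). The gripper opens to 92 mm and grips with 3 to 60 N. Pads are 19 mm wide; open, the fingers measure 130 mm over their backs; the gripper's body (75 mm by 190 mm) begins 47 mm behind the grasp point.
Start: joints at [0.97, 0.342, 1.524, -0, 1.275, -0.146], TCP at [230.612, 471.66, 226.741] pointing down, gripper open.
Joint ranges: [-2.53, 2.53], [-0.77, 2.02], [0.04, 2.7], [-1, 4.14], [0.28, 2.66], [-3.11, 3.11]. Speed limits (rad/s): [2.57, 2.57, 3.14, 3.14, 3.14, 3.14].

### API

Orientations are given as [roll, pitch, yaw] about the fixed x, y, z axes, in that order (R = Rz(yaw) Ry(pitch) Rx(roll)).
In Python, from plant import bot, viewer gives the robot as it stands. The module is installed in compiled form; this text tells all that it offers.
- The arm moves only by the shell command python3 -m handwheel 'ROWS'. ROWS is text: rows parted by semicolons, each of 7 numbers parted by spaces: the shift along the tool's x, y, z scaled (see below), then the turn, a rotation vector about the tool's x, y, z scaled (see below), then the opening, from -1 (shut) to 1 (fully open), so that 0 is half open. In form: tx ty tz rx ry rz gripper; .... A call has 1 to 8 rows; each row is the pose to reach, as a shift and turn from the pose commanded when the call began, along the tool's axes at that moment, turning the shorter way round; what a row does not reach only later rows make up. The controller multiplies each number of a shift by 10 cm and each number of a turn by pi rad. A row lasts 1/12 s, in which the tool goes at most 41.7 mm and 7.16 degrees, less where a joint would pass 70% of its speed; a pose out of reach is approached as far as the arm can. A call with a number of a shift or a turn outside -1 to 1 is refused whole. A call with a gripper value outside its range is refused whole. The fingers move at their own pace and stop on an object; the grip force is fixed at half the most. Time passes only in rows, so rows that repeat a pose let the fingers close. It gives the time, the measured TCP pose, the force, the opening and the grip force at its end, in the units of the state.
- bot.get_obs(): the state, without advancing time (a new reading comes with each control period).
- viewer.capture(name): name is "scene" or "side" or "wrist"; returns a dict with "frame" (384x512x3 uint8, red, green, blue), "fov_y" (degrees; the focal length in pixels is half the picture's height over the tangent of half this angle, whatever the lens; pixels are square), "cx", "cy" (the principal point, pixels), "dist_coeffs" ([k1, k2, p1, p2, k3] as OpenCV has them; the pictures are not rectified), "T" (4x4, takes a point from camera to world coordinates). Camera axes: x right, y down, z forward; pixel columns grow to the right and rows downward; lengths in mm; the calibration is good to about 2 mm. A picture is of the moment at which its call begins. There is no depth.
- bot.close_job(): hands the job in; it is judged then, once.
Trained networks look in a picture, given as the dict that the camera call returned (one of the last four; its "shot" number tells which), for a name from the list of things; names that differ only in an ending like _2 or _b are one class to them, and where a whole thing is asked for, a point or a joint stands for the part that bears it (a point fixed in the world has none). Each returns a list of dicts, best first, with "score" (0 to 1); they miss things now and then, are a little off and sometimes report something else, mostly with a low value. They report only what shows in the picture. A call takes as long as a camera call. They do not tell look-alikes from the thing itself.
- viewer.recognise(target, picture): "centre" ([column, row] in pixels, amid what is visible of it).
- viewer.cut_out(target, picture): "pixels" (384x512 bool, what is visible of it) and "centre" ([column, row] in pixels, amid what is visible of it).
The state is a dict: "time": time; "joint_positions": joint angles; "dq": joint speeds; "tau": joint torques, N m; "tool_pos": TCP position; "tcp_rot": TCP orientation; "contact_force": force on the tool from outside, world axes, zero at the start; "moment": the same for the moment, N m; "grip_width": finger opening in mm; "finger_force": force on a finger pad.
Only numpy, scipy, OpenCV 4.12 (cv2) and the standard library are available. Lean on these libraries where they do the work, as an engineer would, in place of code of your own. Each camera call takes 0.05 s, during which the arm holds its last target. There are 200 camera calls.

### The job

Undo the collector stand: first flip the red direction lever on the ratchet clamp fully over to the loosen side, then swing the ratchet's handle counter-clockwise until its screw has turned at least 0.7 rad and the steel jaw is right off the orange hand nut's flange. Then unscrew the hand nut counter-clockwise until it comes off its stud, lift it well clear and lay it flat in the middle of the white tray. Hang every folded settlement collector astride the drying rail and leave it hanging there, and do not knock over or shift the brown jar or the glass dish.

Things in the scene. Friction and masses are not known exactly. Their poses are not given: they have to be found in the camera images.
- stand: the collector stand, fixed to the table: a vertical steel stud with a coarse brass thread, top 102 mm above the table, and beside it (190 mm along the stand's +y) a blue pedestal with the ratchet clamp. Origin at the foot of the stud on its axis, on the table; z up
- ratchet_axis (a point): point on the vertical axis of the ratchet head, on top of the blue pedestal, 150 mm above the table. The head is a steel cover disc, 96 mm across, top 121 mm above the table (its hub 129 mm)
- screw (a joint): turn (rad) of the clamp's screw under the ratchet head, 0 to 1.2; 0 = tight; it grows as the screw is loosened, counter-clockwise seen from above. It resists with about 0.4 N m and stays where it is left. Each rad draws the jaw back 32 mm
- jaw_tip (a point): middle of the front end of the steel jaw (34 mm wide, 10 mm thick, yellow line on its end), which reaches from the pedestal over the rim of the nut's flange and keeps the nut from rising. It starts 50 mm from the stud's axis and moves back towards the pedestal by 32 mm per rad of the screw; it is clear of the flange (60 to 65 mm radius) beyond 0.7 rad
- handle (a joint): angle (rad) of the ratchet's handle, -0.7 to 0.72, + counter-clockwise from above; 0 = along the stand's -x. Starts -0.62 to -0.32; flip the lever there. Lever +: one swing to + idles to about -0.2, then turns the screw along, 0.9 rad by its end stop; the swing back is free. Lever -: only tightening drives, + idles (then lever to -, handle back, flip again). Resists 0.35 to 0.8 N m
- handle_grip (a point): centre of the grip at the handle's end: an upright black knob, 26 mm diameter, from 123 to 178 mm above the table (this point 150 mm), 170 mm from the ratchet axis. The flat handle bar is 22 mm wide, its top 125 mm above the table
- lever (a joint): lean (rad) of the red direction lever, an upright peg that tips sideways about the handle's length (axis level, 101 mm above the table); -0.4 to 0.4, stays where left. Starts at -0.4 (tighten), leaning to the side the handle moves to when it turns counter-clockwise; +0.4 = loosen, leaning fully to the other (clockwise) side. Takes about 3 to 4 N at the peg; push it right over, to its stop
- lever_peg (a point): on the lever's red peg (12 mm diameter), 46 mm up from its tipping axis, about 144 mm above the table; the peg rises from the handle bar 66 mm from the ratchet axis and ends 22 mm beyond this point. Between its stops this point moves 36 mm sideways
- nut_hub (a point): hand nut: centre of its orange 8-sided hub (56 mm across flats, flats square to its own x and every 45 deg, 36 mm high) on a round flange (120 mm wide, 6 mm thick, underside 24 mm below this point); 280 g. Screwed down: 86 mm above table. Counter-clockwise from above raises it 28 mm a turn (raise it along; 4 mm play); it comes off after 0.8 turn (290 deg), not before; stays if let go part-way
- panel_a_mid (a point): centre of a folded grey settlement collector, yellow tag on top: upside-down U of 4 mm sheet, 60 mm along its own y (ridge), 30 mm wide along its x (gap inside 22 mm), 60 mm high, 120 g. Starts on its legs on the table at the stud's -y side (stand axes), ridge pointing at the stud, its inner end 2 mm under the nut's flange, which traps it. Grip across x. Astride the rail its centre is 20 mm below the bar's. None if absent
- panel_b_mid (a point): centre of a folded grey settlement collector, green tag on top: upside-down U of 4 mm sheet, 60 mm along its own y (ridge), 30 mm wide along its x (gap inside 22 mm), 60 mm high, 120 g. Starts on its legs on the table at the stud's +x side (stand axes), ridge pointing at the stud, its inner end 2 mm under the nut's flange, which traps it. Grip across x. Astride the rail its centre is 20 mm below the bar's. None if absent
- panel_c_mid (a point): centre of a folded grey settlement collector, blue tag on top: upside-down U of 4 mm sheet, 60 mm along its own y (ridge), 30 mm wide along its x (gap inside 22 mm), 60 mm high, 120 g. Starts on its legs on the table at the stud's -x side (stand axes), ridge pointing at the stud, its inner end 2 mm under the nut's flange, which traps it. Grip across x. Astride the rail its centre is 20 mm below the bar's. None if absent
- rail_mid (a point): middle of the drying rail's bar, a fixed steel bar of 12 mm diameter, 290 mm long along this point's own y, level, its centre line 140 mm above the table, on a 16 mm post at each end (use the middle 250 mm)
- tray: white open tray, 165 mm square, 20 mm high, walls and floor 4 mm thick, 600 g, loose on the table; origin at the centre of its underside. The nut lying in it has its hub's centre 28 mm above the table
- jar: brown glass specimen jar, 60 mm diameter, 75 mm high; leave alone
- dish: round glass dish, 90 mm diameter, 16 mm high; leave alone
Not all that is in view belongs to the job. What is shaped like the part that bears panel_b_mid but pink or turquoise is not meant.

How it is judged:
By the outcome, as a careful person would: the job done as asked, in the order asked, and still so for the second after the job is handed in, with the robot touching nothing.
Of panel_a, panel_b, panel_c only 2 to 3 are there at a start; the rules pass over those that are not, and their reading is None.
At some moment in a run one of tray may be knocked a few centimetres aside while the robot is not near it.
It also fails if it takes over 210 s, if anything falls off the work surface, if the arm or the gripper's body presses on something with over 40 N, if the wrist force passes 120 N, or if a joint passes its speed limit or range.

## Working session

There is one attempt and no reset: what is moved stays moved. The work goes in short steps, Python scripts to look and compute and a shell command to move; the robot and the scene stay as the last step left them, time stands still between calls to the robot, and variables do not carry over. Pictures are saved under pics/ and viewed, at most 14 in all, crops included, and the job is handed in when it is done.

```bash
mkdir -p pics; cat > h.py <<'E'
from plant import bot, viewer
import numpy as np, cv2
from scipy.spatial.transform import Rotation as R
def K(p):
    f=p["frame"].shape[0]/2/np.tan(np.radians(p["fov_y"])/2)
    return np.array([[f,0,p["cx"]],[0,f,p["cy"]],[0,0,1.]])
def on_z(p,uv,z):
    """pixel -> world point at height z"""
    n=cv2.undistortPoints(np.array([[uv]],float),K(p),np.array(p["dist_coeffs"],float))[0,0]
    T=np.array(p["T"]); d=T[:3,:3]@[n[0],n[1],1]; o=T[:3,3]
    return o+d*(z-o[2])/d[2]
def proj(p,X):
    T=np.linalg.inv(np.array(p["T"])); r,_=cv2.Rodrigues(T[:3,:3])
    return cv2.projectPoints(np.array(X,float).reshape(-1,1,3),r,T[:3,3],K(p),np.array(p["dist_coeffs"],float))[0][:,0]
def save(p,name,crop=None,s=1):
    f=p["frame"][:,:,::-1]
    if crop: a,b,c,d=crop; f=f[b:d,a:c]
    cv2.imwrite(f"pics/{name}.png",cv2.resize(f,None,fx=s,fy=s,interpolation=cv2.INTER_CUBIC))
def to_tool(target,rpy=None):
    """shift in row units from present pose (measured) to target TCP; turn as rotvec/pi"""
    o=bot.get_obs(); A=R.from_euler('xyz',o["tcp_rot"])
    t=A.inv().apply(np.array(target)-o["tool_pos"])/100
    r=np.zeros(3) if rpy is None else (A.inv()*R.from_euler('xyz',rpy)).as_rotvec()/np.pi
    return np.round(t,3),np.round(r,3)
E
python3 - <<'E'
from h import *
o=bot.get_obs(); print(o)
for n in ["scene","side"]:
    p=viewer.capture(n); save(p,n+"0",s=1.5)
    print(n,p["fov_y"],p["dist_coeffs"],np.round(p["T"],2).tolist())
    for t,z in [("stand",0),("ratchet_axis",150),("handle_grip",150),("lever_peg",144),("nut_hub",86),("panel_a_mid",30),("panel_b_mid",30),("panel_c_mid",30),("rail_mid",140),("tray",10),("jar",37),("dish",8)]:
        try:
            for d in viewer.recognise(t,p)[:4]: print(t,round(d["score"],2),np.round(d["centre"]),np.round(on_z(p,d["centre"],z)))
        except Exception as e: print(t,e)
E
```

```text
{'time': 0.0, 'joint_positions': array([ 9.69995492e-01,  3.42722253e-01,  1.52504145e+00, -4.17571244e-05,
        1.27540900e+00, -1.46000905e-01]), 'dq': array([-0.00023704, -0.00040559, -0.0024272 , -0.00092474, -0.00125311,
        0.00066217]), 'tau': array([ 6.06694430e-04, -4.31249535e+01, -2.44219047e+01,  7.17634242e-02,
        5.61216718e-02, -1.86886796e-04]), 'tool_pos': array([230.37299247, 471.28350396, 226.03669208]), 'tcp_rot': array([-3.14002361e+00, -1.90365260e-04,  2.68680476e+00]), 'contact_force': array([0.3050097 , 0.20290462, 0.53621192]), 'moment': array([ 0.02380671,  0.0483229 , -0.06380369]), 'finger_force': 0.0, 'grip_width': 92.10466066057529}
scene 57.246987090188426 [-0.02513477  0.          0.          0.          0.        ] [[0.38, 0.8, -0.47, 946.52], [0.92, -0.32, 0.2, -200.26], [0.01, -0.51, -0.86, 877.52], [0.0, 0.0, 0.0, 1.0]]
stand 0.93 [345. 200.] [592. 237.  -0.]
ratchet_axis 0.57 [354. 177.] [604. 214. 150.]
handle_grip 0.78 [353. 178.] [606. 211. 150.]
lever_peg 0.51 [350. 161.] [556. 233. 144.]
lever_peg 0.15 [249. 229.] [634. -77. 144.
[... 1112 characters left out ...]
 170.  86.]
panel_a_mid 0.73 [276. 234.] [582. -62.  30.]
panel_a_mid 0.54 [241. 308.] [ 396. -189.   30.]
panel_b_mid 0.95 [149. 231.] [343. 118.  30.]
panel_b_mid 0.72 [283. 199.] [676.  30.  30.]
panel_b_mid 0.6 [192. 203.] [478. 147.  30.]
panel_b_mid 0.58 [287. 172.] [759. 117.  30.]
panel_c_mid 0.56 [226. 226.] [504.  29.  30.]
panel_c_mid 0.53 [182. 252.] [374.  12.  30.]
rail_mid 0.8 [357. 289.] [ 541. -343.  140.]
tray 0.95 [238. 304.] [ 405. -166.   10.]
tray 0.47 [180. 257.] [372.  19.  10.]
tray 0.39 [286. 203.] [691.  31.  10.]
jar 0.67 [223. 161.] [638. 254.  37.]
jar 0.59 [181. 254.] [367.   4.  37.]
dish 0.86 [327. 217.] [741. -69.   8.]
dish 0.75 [236. 178.] [643. 198.   8.]
```

View pics/scene0.png

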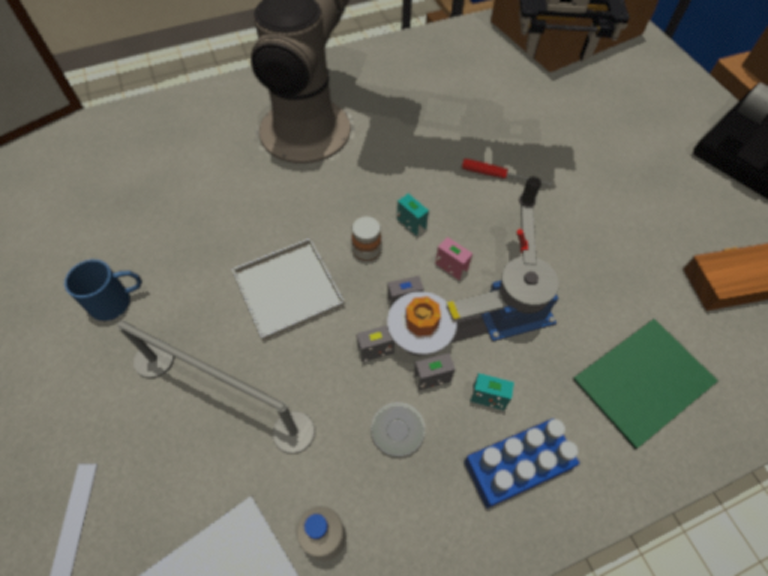

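View pics/side0.png

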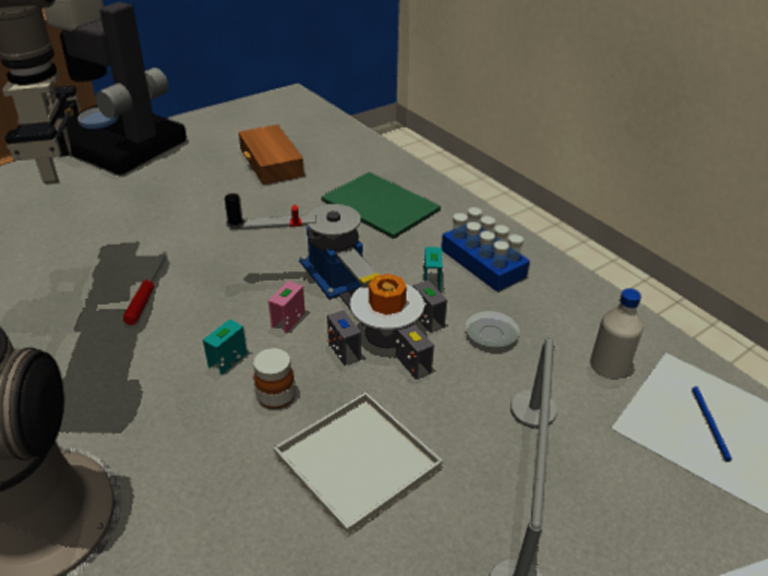

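The two views (scaled 1.5) show the orange nut at scene (423,315), grey panels with yellow tag (376,342), green tag (434,370) and blue tag (405,290). Turquoise and pink decoys are at (412,212), (455,257) and (493,390). The handle's black knob is at (531,190), the red peg at (521,240), the rail runs (125,325) to (285,408) and the tray is at (289,289). All three panels are present. The choice for panel b is the grey one at (434,370).

```bash
python3 - <<'E'
from h import *
s=viewer.capture("scene"); d=viewer.capture("side")
save(s,"crop1",(225,110,385,280),3.5)
P={"hubtop":((423,312),(387,284),104),"ratchet":((531,278),(334,215),129),"knobtop":((533,182),(233,198),178),"pegtip":((521,232),(295,208),165),
"railA":((125,326),(536,527),140),"railB":((286,408),(547,342),140),"A tag":((376,337),(415,337),60),"B tag":((434,366),(432,292),60),"C tag":((405,286),(344,323),60),
"jar top":((366,226),(272,359),75),"dish":((398,430),(492,328),12)}
for k,(a,b,z) in P.items():
    print(k,np.round(on_z(s,np.array(a)/1.5,z)),np.round(on_z(d,np.array(b)/1.5,z)))
for p,c in ((s,[(233,272),(309,242),(343,302),(264,334)]),(d,[(276,449),(365,397),(440,462),(349,523)])):
    q=[on_z(p,np.array(x)/1.5,20)[:2] for x in c]; print("tray",np.round(q).tolist(),np.round(np.mean(q,0)))
E
```

```text
hubtop [595.  27. 104.] [592.  24. 104.]
ratchet [616. 214. 129.] [611. 207. 129.]
knobtop [466. 293. 178.] [461. 283. 178.]
pegtip [546. 226. 165.] [540. 215. 165.]
railA [ 460. -424.  140.] [ 451. -435.  140.]
railB [ 679. -231.  140.] [ 669. -239.  140.]
A tag [589. -55.  60.] [583. -61.  60.]
B tag [674.  14.  60.] [674.   9.  60.]
C tag [515.  31.  60.] [512.  28.  60.]
jar top [373.  12.  75.] [374.   8.  75.]
dish [738. -76.  12.] [736. -78.  12.]
tray [[341.0, -251.0], [329.0, -93.0], [482.0, -78.0], [490.0, -232.0]] [ 410. -163.]
tray [[316.0, -98.0], [471.0, -89.0], [487.0, -244.0], [334.0, -252.0]] [ 402. -171.]
```

View pics/crop1.png

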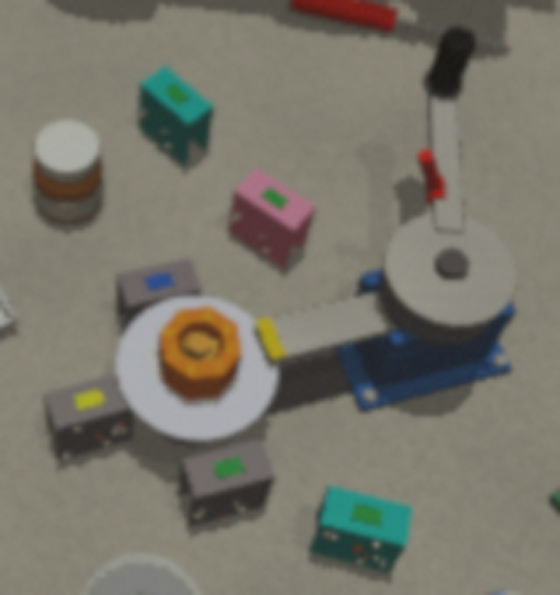

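The crop confirms the three grey panels trapped under the flange, the peg (at (432,175) in the crop) leaning towards the counter-clockwise side, and the handle at about -0.37 rad. I'm setting out to the peg with the fingers shut.

```bash
M="python3 -m handwheel"; python3 -m handwheel '-0.98 -0.325 0 0 0 0 -1;-0.98 -0.325 0 0 0 0 -1;-0.98 -0.325 0 0 0 0 -1'; python3 -m handwheel '-0.98 -0.325 0 0 0 0 -1;-0.98 -0.325 0 0 0 0 -1;-0.98 -0.325 0 0 0 0 -1'; python3 -m handwheel '-0.98 -0.325 0 0 0 0 -1;-0.98 -0.325 0 0 0 0 -1;-0.98 -0.325 0 0 0 0 -1'; python3 -m handwheel '-0.98 -0.325 0 0 0 0 -1;-0.98 -0.325 0 0 0 0 -1;-0.98 -0.325 0 0 0 0 -1;-0.98 -0.325 0 0 0 0 -1'
python3 - <<'E'
from h import *
o=bot.get_obs(); print(o["tool_pos"],o["tcp_rot"])
p=viewer.capture("wrist"); save(p,"w1",s=1.3); print(p["fov_y"],np.round(p["T"],2).tolist())
for t,z in [("lever_peg",144),("handle_grip",178),("nut_hub",104),("ratchet_axis",129)]:
    for d in viewer.recognise(t,p)[:2]: print(t,round(d["score"],2),np.round(d["centre"]),np.round(on_z(p,d["centre"],z)))
E
```

```text
time: 1.65
tool_pos: [306.3, 397.2, 226.7]
tcp_rot: [-3.141, 0.001, 2.687]
contact_force: [0.8, 0.2, -0.2]
grip_width: 76.3
finger_force: 0.0
time: 1.9
tool_pos: [380.7, 324.4, 226.8]
tcp_rot: [-3.142, 0.002, 2.685]
contact_force: [0.4, 0.7, -0.3]
grip_width: 56.5
finger_force: 0.0
time: 2.15
tool_pos: [454.7, 251.9, 226.8]
tcp_rot: [-3.142, 0.002, 2.685]
contact_force: [0.7, 1.3, 1.0]
grip_width: 36.6
finger_force: 0.0
time: 2.48
tool_pos: [528.5, 179.3, 226.3]
tcp_rot: [-3.141, 0.001, 2.682]
contact_force: [0.4, -0.4, 0.2]
grip_width: 9.7
finger_force: 0.0
[528.49684903 179.28259624 226.27035007] [-3.14117244e+00  1.32964362e-03  2.68226125e+00]
67.33387171765494 [[0.44, 0.87, 0.23, 466.42], [0.9, -0.43, -0.11, 209.85], [-0.0, 0.26, -0.97, 385.23], [0.0, 0.0, 0.0, 1.0]]
lever_peg 0.6 [318. 189.] [547. 231. 144.]
handle_grip 0.72 [338. 119.] [495. 261. 178.]
nut_hub 0.61 [120. 280.] [560.  -2. 104.]
nut_hub 0.39 [336. 120.] [506. 277. 104.]
ratchet_axis 0.72 [338. 119.] [503. 272. 129.]
ratchet_axis 0.2 [ 27. 196.] [439. -13. 129.]
```

View pics/w1.png

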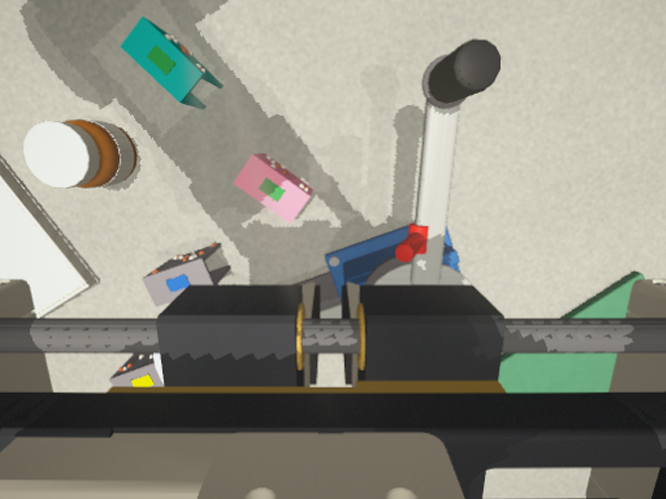

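The wrist view (x1.3) shows the peg tip at (404,253), its foot at (418,238), the knob top at (478,65) and the bar running (440,115) to (427,280). The peg lies ahead of the closing line.

```bash
python3 - <<'E'
from h import *
p=viewer.capture("wrist")
for n,u,z in [("tip",(404,253),164),("foot",(418,238),130),("knobtop",(478,65),178),("bar1",(440,115),125),("bar2",(427,280),125)]:
    print(n,np.round(on_z(p,np.array(u)/1.3,z),1))
print(bot.get_obs()["tool_pos"])
E
```

```text
tip [538.4 227.1 164. ]
foot [544.3 242.3 130. ]
knobtop [458.5 299.4 178. ]
bar1 [475.1 288.  125. ]
bar2 [578.2 236.6 125. ]
[524.79561955 183.7719915  226.90749416]
```

```bash
python3 -m handwheel '-0.02 0 0.45 0 0 0 -1;-0.02 0 0.9 0 0 0 -1;-0.02 0 0.9 0 0 0 -1;-0.02 0 0.9 0 0 0 -1;-0.02 0 0.9 0 0 0 -1'; python3 -m handwheel '0 0.12 0 0 0 0 -1;0 0.24 0 0 0 0 -1;0 0.36 0 0 0 0 -1;0 0.44 0 0 0 0 -1;0 0.5 0 0 0 0 -1;0 0.55 0 0 0 0 -1;0 0.58 0 0 0 0 -1;0 0.58 0 0 0 0 -1'
python3 - <<'E'
from h import *
p=viewer.capture("scene"); save(p,"s2",(300,100,400,215),5)
E
```

```text
time: 3.2
tool_pos: [527.9, 182.5, 138.2]
tcp_rot: [3.141, 0.001, 2.688]
contact_force: [0.4, -0.4, 0.2]
grip_width: 0.6
finger_force: 0.0
time: 3.87
tool_pos: [553.4, 234.5, 137.1]
tcp_rot: [3.141, 0.001, 2.687]
contact_force: [-0.2, -1.1, -0.2]
grip_width: 0.5
finger_force: 0.2
```

View pics/s2.png

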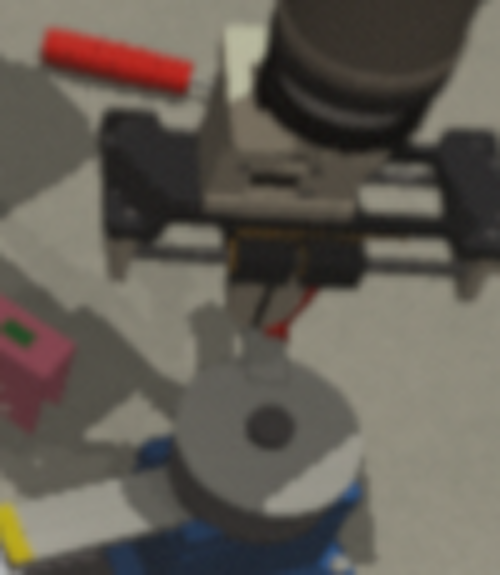

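The peg, at (295,310), now leans to the clockwise side. I'll push a bit further until it meets the stop.

```bash
python3 -m handwheel '0 0.03 0 0 0 0 -1;0 0.06 0 0 0 0 -1;0 0.06 0 0 0 0 -1'; python3 -m handwheel '0 0.04 0 0 0 0 -1;0 0.04 0 0 0 0 -1;0 0.04 0 0 0 0 -1'
```

```text
time: 4.17
tool_pos: [555.3, 239.3, 136.2]
tcp_rot: [-3.141, -0.001, 2.687]
contact_force: [-0.4, -2.6, -0.7]
grip_width: 0.4
finger_force: 0.9
time: 4.42
tool_pos: [557.1, 242.8, 136.4]
tcp_rot: [-3.141, -0.001, 2.687]
contact_force: [-1.1, -2.8, -0.8]
grip_width: 0.5
finger_force: 1.4
```

```bash
python3 -m handwheel '0 -0.4 0 0 0 0 -1;0 -0.7 -0.3 0 0 0 -1;0 -0.7 -0.9 0 0 0 -1;0 -0.7 -0.9 0 0 0 -1;0 -0.7 -0.9 0 0 0 -1;0 -0.7 -0.9 0 0 0 -1;0 -0.7 -0.9 0 0 0 -1'
python3 - <<'E'
from h import *
p=viewer.capture("wrist"); save(p,"w2",(230,20,430,240),2.7); print(bot.get_obs()["tool_pos"])
E
```

```text
time: 5.0
tool_pos: [526.3, 180.4, 226.0]
tcp_rot: [3.141, -0.001, 2.687]
contact_force: [-0.8, 0.2, -0.6]
grip_width: 0.3
finger_force: 0.0
[526.02932403 180.29198013 225.48175008]
```

View pics/w2.png

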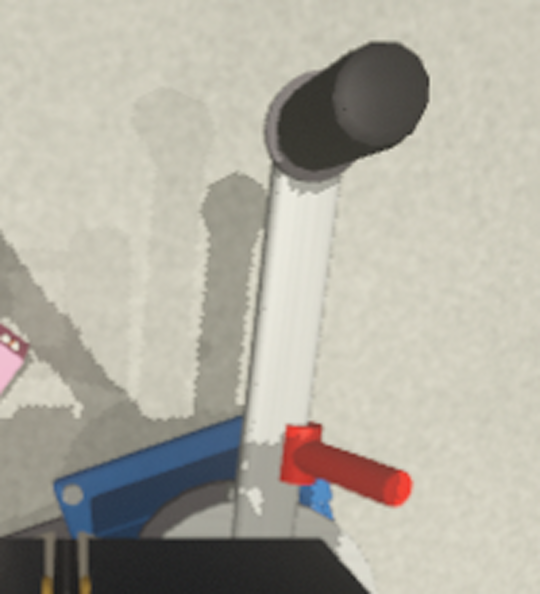

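The peg now leans well to the clockwise side, with its tip at (403,487) in the crop and the knob top at (385,95).

```bash
python3 - <<'E'
from h import *
p=viewer.capture("wrist"); f=lambda u,z:on_z(p,np.array(u)/2.7+[230,20],z)
k=f((386,95),178);t=f((403,487),164);b1=f((307,190),125);b2=f((262,500),125); c=f((325,150),125)
print(k,t,b1,b2,c)
a=(b1-b2)[:2];a/=np.linalg.norm(a);n=np.array([a[1],-a[0]]);print(np.degrees(np.arctan2(a[1],a[0])),n,(t-b2)[:2]@n,(k-b2)[:2]@n,(k-t)[:2]@a)
E
```

```text
[464.3407408  297.56737043 178.        ] [567.57959262 271.00418353 164.        ] [479.62724727 287.74134405 125.        ] [568.67538603 235.69855594 125.        ] [471.01056864 297.20260797 125.        ]
149.6965192627298 [0.50458007 0.8633649 ] 29.928724073314466 0.7701796967173009 102.53605567843313
```

```bash
python3 -m handwheel '0.5 0.38 0 0 0 0 -0.05;1 0.77 0 0 0 0 -0.05;1 0.77 0 0 0 0 -0.05;1 0.77 0 0 0 0 -0.05;1 0.77 0 0 0 0 -0.05'; python3 -m handwheel '0.07 0 0 0 0 0.02 -0.05;0.07 0 0 0 0 0.02 -0.05;0.07 0 0 0 0 0.02 -0.05;0.07 0 0 0 0 0.02 -0.05'
python3 - <<'E'
from h import *
print(to_tool([464,296.5,138],[np.pi,0,np.radians(150.3)]), bot.get_obs()["tcp_rot"])
p=viewer.capture("wrist"); save(p,"w3",(120,130,420,384),2.0)
E
```

```text
time: 5.52
tool_pos: [469.0, 295.0, 225.5]
tcp_rot: [-3.14, -0.002, 2.691]
contact_force: [1.0, -0.0, -0.7]
grip_width: 29.1
finger_force: 0.0
time: 5.85
tool_pos: [464.9, 295.3, 226.4]
tcp_rot: [-3.141, -0.0, 2.624]
contact_force: [-0.1, 0.2, -0.5]
grip_width: 43.6
finger_force: 0.0
(array([0.013, 0.006, 0.884]), array([-0., -0.,  0.])) [-3.14115241e+00 -7.70864576e-05  2.62433702e+00]
```

View pics/w3.png

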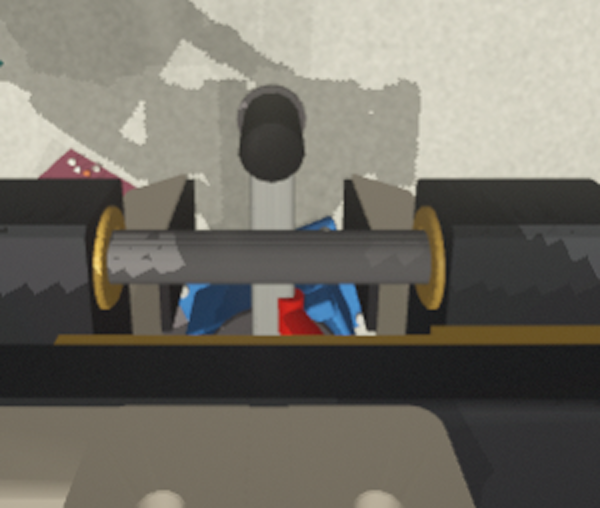

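The knob sits centred between the open fingers, at (270,140). I'll descend and swing it.

```bash
python3 -m handwheel '0.013 0.006 0.4 0 0 0 -0.05;0.013 0.006 0.8 0 0 0 -0.05;0.013 0.006 0.88 0 0 0 -0.05;0.013 0.006 0.88 0 0 0 -0.05;0.013 0.006 0.88 0 0 0 -0.05'; python3 -m handwheel '-0.013 -0.207 0 0 0 -0.039 -0.05;-0.05 -0.411 0 0 0 -0.078 -0.05;-0.113 -0.609 0 0 0 -0.117 -0.05;-0.199 -0.798 0 0 0 -0.156 -0.05;-0.307 -0.975 0 0 0 -0.194 -0.05;-0.307 -0.975 0 0 0 -0.194 -0.05;-0.307 -0.975 0 0 0 -0.194 -0.05'
python3 -m handwheel '-0.013 -0.207 0 0 0 -0.039 -0.05;-0.05 -0.411 0 0 0 -0.078 -0.05;-0.113 -0.609 0 0 0 -0.117 -0.05;-0.17 -0.741 0 0 0 -0.144 -0.05;-0.17 -0.741 0 0 0 -0.144 -0.05;-0.17 -0.741 0 0 0 -0.144 -0.05'
python3 - <<'E'
from h import *
p=viewer.capture("scene"); save(p,"s3",(225,100,405,270),3.4)
E
```

```text
time: 6.32
tool_pos: [464.3, 297.3, 139.7]
tcp_rot: [3.141, 0.0, 2.624]
contact_force: [1.3, 0.4, 1.6]
grip_width: 43.7
finger_force: 0.0
time: 6.9
tool_pos: [443.5, 197.4, 141.0]
tcp_rot: [3.141, 0.004, -3.056]
contact_force: [0.9, -0.4, -0.4]
grip_width: 43.6
finger_force: 0.0
time: 7.4
tool_pos: [466.3, 125.8, 139.4]
tcp_rot: [-3.141, 0.001, -2.604]
contact_force: [0.2, -0.1, -0.3]
grip_width: 43.9
finger_force: 0.0
```

View pics/s3.png

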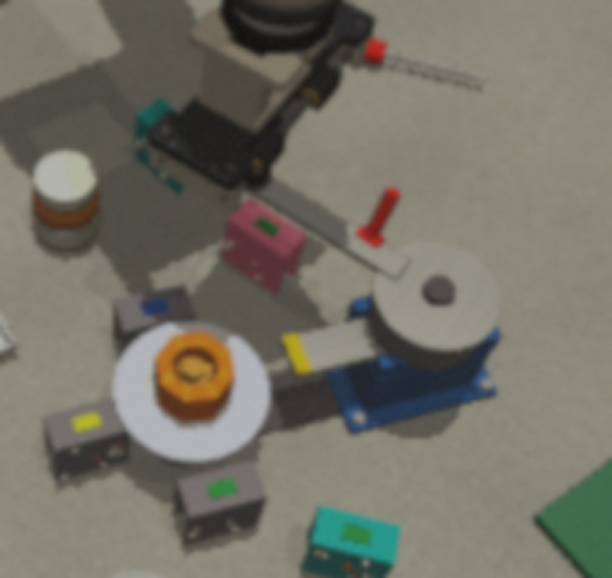

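The jaw, at (295,350), has drawn clear of the flange rim at (268,390). I'll push a little more towards the end stop.

```bash
python3 -m handwheel '-0.003 -0.1 0 0 0 -0.019 -0.05;-0.003 -0.1 0 0 0 -0.019 -0.05;-0.003 -0.1 0 0 0 -0.019 -0.05;-0.003 -0.1 0 0 0 -0.019 -0.05'
```

```text
time: 7.78
tool_pos: [470.9, 117.5, 138.8]
tcp_rot: [-3.141, 0.0, -2.54]
contact_force: [-0.4, -0.0, -0.2]
grip_width: 43.7
finger_force: 0.0
```

```bash
python3 -m handwheel '-0.003 -0.1 0 0 0 -0.019 -0.05;-0.003 -0.1 0 0 0 -0.019 -0.05;-0.003 -0.1 0 0 0 -0.019 -0.05'; python3 -m handwheel '-0.003 -0.05 0 0 0 -0.01 -0.05;-0.003 -0.05 0 0 0 -0.01 -0.05'
python3 - <<'E'
from h import *
p=viewer.capture("wrist"); save(p,"w4",(0,0,512,384),1.5); print(bot.get_obs()["tool_pos"],bot.get_obs()["contact_force"])
E
```

```text
time: 8.03
tool_pos: [476.9, 109.0, 138.7]
tcp_rot: [-3.141, -0.0, -2.481]
contact_force: [-0.7, 0.4, 0.7]
grip_width: 43.3
finger_force: 0.0
time: 8.2
tool_pos: [477.9, 108.4, 138.5]
tcp_rot: [3.134, 0.0, -2.449]
contact_force: [-7.5, 15.8, 4.2]
grip_width: 43.8
finger_force: 8.5
[477.86977308 108.36871299 138.49132861] [-6.7680367  15.11981076  4.12438496]
```

View pics/w4.png

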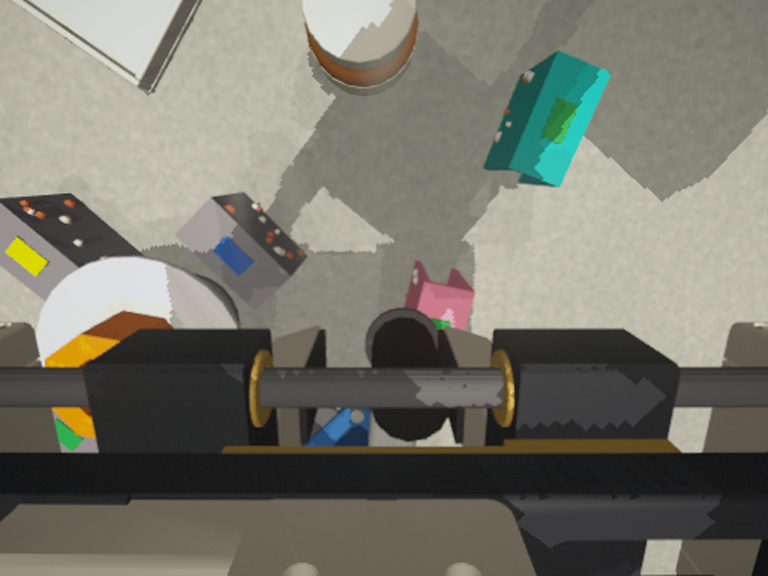

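The wrist force has risen to 17 N, so the handle is at its end stop and the screw has turned about 0.9 rad. Next I back off, rise and wind the wrist round for one long unscrewing turn.

```bash
python3 -m handwheel '0 0.1 0 0 0 0 0.1;0 0.1 0 0 0 0 0.1;0 0.1 -0.4 0 0 0 0.3;0 0.1 -0.8 0 0 0 0.5;0 0.1 -0.95 0 0 0 0.9;0 0.1 -0.95 0 0 0 0.9'
for i in 1 2 3 4 5; do python3 -m handwheel '0 0 0 0 0 0.06 0.9;0 0 0 0 0 0.1 0.9;0 0 0 0 0 0.14 0.9;0 0 0 0 0 0.18 0.9;0 0 0 0 0 0.22 0.9;0 0 0 0 0 0.26 0.9;0 0 0 0 0 0.3 0.9;0 0 0 0 0 0.3 0.9' | sed -n 2,3p; done
python3 - <<'E'
from h import *
o=bot.get_obs(); print(o["time"],o["joint_positions"]); print(to_tool([543,100,226]))
p=viewer.capture("wrist")
for d in viewer.recognise("nut_hub",p)[:2]: print(d["score"],d["centre"],on_z(p,d["centre"],92))
E
```

```text
time: 8.75
tool_pos: [476.2, 112.7, 238.0]
tcp_rot: [-3.136, 0.007, -2.448]
contact_force: [0.8, 0.7, 0.5]
grip_width: 72.4
finger_force: 0.0
tool_pos: [473.5, 112.4, 232.5]
tcp_rot: [-3.141, -0.001, 2.886]
tool_pos: [473.5, 112.4, 232.5]
tcp_rot: [-3.14, 0.0, 1.944]
tool_pos: [473.4, 112.4, 232.5]
tcp_rot: [-3.141, 0.001, 1.001]
tool_pos: [473.5, 112.4, 232.5]
tcp_rot: [3.141, 0.002, 0.059]
tool_pos: [473.4, 112.4, 232.5]
tcp_rot: [3.14, 0.001, -0.884]
12.0833 [ 7.57159930e-02  2.67826050e-01  1.61413414e+00 -5.32086247e-04
  1.26132831e+00  2.53020319e+00]
(array([ 0.537, -0.46 ,  0.064]), array([0., 0., 0.]))
0.55 [219.0, 43.9] [582.58611676  30.52936227  92.        ]
```

```bash
cat > nut.py <<'E'
from h import *
def nut(z_top=104,name=None):
    p=viewer.capture("wrist"); hsv=cv2.cvtColor(p["frame"],cv2.COLOR_RGB2HSV)
    m=((hsv[...,0]>8)&(hsv[...,0]<24)&(hsv[...,1]>150)&(hsv[...,2]>150)).astype(np.uint8)
    n,l,s,c=cv2.connectedComponentsWithStats(m); i=1+np.argmax(s[1:,4]); m=(l==i).astype(np.uint8)
    cs=max(cv2.findContours(m,cv2.RETR_EXTERNAL,cv2.CHAIN_APPROX_NONE)[0],key=cv2.contourArea)
    pts=np.array([on_z(p,q[0],z_top)[:2] for q in cs],np.float32)
    (cx,cy),(w,h),a=cv2.minAreaRect(pts); print("nut",s[i],round(cx,1),round(cy,1),"w,h",round(w,1),round(h,1),"ang",round(a,1)%45)
    if name: save(p,name,(max(s[i][0]-60,0),max(s[i][1]-60,0),s[i][0]+160,s[i][1]+160),2.5)
    return p
E
python3 -m handwheel '0.27 -0.23 0.03 0 0 0 0.9;0.54 -0.46 0.06 0 0 0 0.9;0.54 -0.46 0.06 0 0 0 0.9;0.54 -0.46 0.06 0 0 0 0.9;0.54 -0.46 0.06 0 0 0 0.9'
python3 -c "
from nut import *
nut(name='w5'); print(bot.get_obs()['tool_pos'])"
```

```text
time: 12.6
tool_pos: [543.1, 100.6, 226.8]
tcp_rot: [3.14, 0.001, -0.875]
contact_force: [1.1, -0.9, -0.1]
grip_width: 87.1
finger_force: 0.0
nut [ 234   59   63   64 1551] 591.9 25.3 w,h 55.0 55.0 ang 28.900000000000006
[542.90698099 100.71989987 227.28054355]
```

View pics/w5.png

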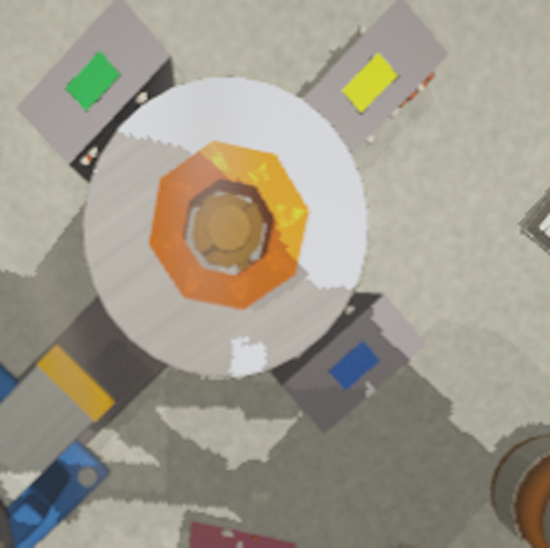

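Close up, the nut hub is at the crop's (230,225), with the green, yellow and blue grey panels around it and the jaw at (75,385) clear of the flange. I'm going over the nut with the fingers square to a flat.

```bash
python3 - <<'E'
from h import *
print(to_tool([592,25.3,120],[np.pi,0,np.radians(-61.1)]))
E
```

```text
(array([0.894, 0.106, 1.072]), array([0.   , 0.   , 0.061]))
```

```bash
python3 -m handwheel '0.35 0.05 0.3 0 0 0.03 0.8;0.7 0.1 0.6 0 0 0.061 0.8;0.89 0.106 0.9 0 0 0.061 0.8;0.89 0.106 0.9 0 0 0.061 0.8;0.89 0.106 0.9 0 0 0.061 0.8;0.89 0.106 0.9 0 0 0.061 0.8'
python3 - <<'E'
from h import *
print(to_tool([592,25.3,74],[np.pi,0,np.radians(-61.1)]))
E
```

```text
time: 13.15
tool_pos: [592.3, 26.1, 138.7]
tcp_rot: [-3.141, 0.0, -1.067]
contact_force: [-0.2, 0.6, -0.2]
grip_width: 82.8
finger_force: 0.0
(array([0.006, 0.007, 0.647]), array([-0.,  0., -0.]))
```

```bash
python3 -m handwheel '0 0 0.35 0 0 0 0.8;0 0 0.64 0 0 0 0.8;0 0 0.64 0 0 0 0.8;0 0 0.64 0 0 0 -0.2;0 0 0.64 0 0 0 -0.2;0 0 0.64 0 0 0 -0.2;0 0 0.64 0 0 0 -0.2;0 0 0.64 0 0 0 -0.2'; python3 -m handwheel '0 0 0 0 0 0 -0.2;0 0 0 0 0 0 -0.2;0 0 0 0 0 0 -0.2'
```

```text
time: 13.82
tool_pos: [593.3, 25.4, 75.5]
tcp_rot: [-3.14, -0.002, -1.067]
contact_force: [-1.5, 1.9, 6.9]
grip_width: 56.0
finger_force: 30.0
time: 14.07
tool_pos: [593.3, 25.4, 75.5]
tcp_rot: [-3.14, -0.001, -1.067]
contact_force: [-2.5, 0.1, 8.1]
grip_width: 55.8
finger_force: 30.0
```

Grip is 56 mm and square. Unscrewing.

```bash
python3 -m handwheel '0 0 -0.006 0 0 -0.04 -0.2;0 0 -0.011 0 0 -0.08 -0.2;0 0 -0.017 0 0 -0.12 -0.2;0 0 -0.022 0 0 -0.16 -0.2;0 0 -0.028 0 0 -0.2 -0.2;0 0 -0.034 0 0 -0.24 -0.2;0 0 -0.039 0 0 -0.28 -0.2;0 0 -0.039 0 0 -0.28 -0.2'
```

```text
time: 14.73
tool_pos: [592.6, 25.5, 77.7]
tcp_rot: [-3.141, 0.0, -0.183]
contact_force: [0.8, 1.0, -2.8]
grip_width: 55.7
finger_force: 30.0
```

```bash
for i in 1 2 3; do python3 -m handwheel '0 0 -0.006 0 0 -0.04 -0.2;0 0 -0.011 0 0 -0.08 -0.2;0 0 -0.017 0 0 -0.12 -0.2;0 0 -0.022 0 0 -0.16 -0.2;0 0 -0.028 0 0 -0.2 -0.2;0 0 -0.034 0 0 -0.24 -0.2;0 0 -0.039 0 0 -0.28 -0.2;0 0 -0.039 0 0 -0.28 -0.2' | sed -n '2,5p'; done
```

```text
tool_pos: [592.6, 25.5, 81.6]
tcp_rot: [-3.141, -0.0, 0.693]
contact_force: [-0.1, -0.1, -2.6]
grip_width: 55.7
tool_pos: [592.6, 25.5, 85.5]
tcp_rot: [-3.142, -0.0, 1.57]
contact_force: [0.1, -0.4, -3.2]
grip_width: 56.0
tool_pos: [592.6, 25.5, 89.4]
tcp_rot: [3.141, 0.0, 2.448]
contact_force: [1.0, 0.1, -2.5]
grip_width: 55.9
```

```bash
for i in 1 2; do python3 -m handwheel '0 0 -0.006 0 0 -0.04 -0.2;0 0 -0.011 0 0 -0.08 -0.2;0 0 -0.017 0 0 -0.12 -0.2;0 0 -0.022 0 0 -0.16 -0.2;0 0 -0.028 0 0 -0.2 -0.2;0 0 -0.034 0 0 -0.24 -0.2;0 0 -0.039 0 0 -0.28 -0.2;0 0 -0.039 0 0 -0.28 -0.2' | sed -n '2,5p'; done; python3 -m handwheel '0 0 -0.005 0 0 -0.03 -0.2;0 0 -0.01 0 0 -0.06 -0.2;0 0 -0.01 0 0 -0.06 -0.2'; python3 -m handwheel '0 0 -0.1 0 0 0 -0.2;0 0 -0.2 0 0 0 -0.2;0 0 -0.2 0 0 0 -0.2;0 0 -0.2 0 0 0 -0.2'; python3 -c "
from h import *
print(bot.get_obs()['joint_positions'])"
```

```text
tool_pos: [592.7, 25.5, 93.2]
tcp_rot: [3.142, 0.0, -2.957]
contact_force: [0.9, -0.1, -2.1]
grip_width: 55.8
tool_pos: [592.7, 25.5, 97.1]
tcp_rot: [-3.141, 0.0, -2.078]
contact_force: [-0.2, -1.1, -2.3]
grip_width: 55.3
time: 18.32
tool_pos: [592.7, 25.5, 98.1]
tcp_rot: [-3.142, 0.0, -1.891]
contact_force: [0.3, 0.2, -3.0]
grip_width: 56.0
finger_force: 30.0
time: 18.65
tool_pos: [593.4, 25.4, 119.5]
tcp_rot: [-3.139, 0.001, -1.887]
contact_force: [-0.6, -0.1, -2.6]
grip_width: 55.7
finger_force: 30.0
[-8.61658077e-02  5.64042324e-01  1.47601783e+00  8.47885525e-05
  1.09877061e+00 -2.91138419e+00]
```

The nut is off: it hangs at 2.6 N with no thread resistance. I'll lift it high, unwind the wrist and look at the tray.

```bash
python3 -m handwheel '0 0 -0.3 0 0 0 -0.2;0 0 -0.6 0 0 0.04 -0.2;0 0 -0.85 0 0 0.08 -0.2;0 0 -0.85 0 0 0.12 -0.2;0 0 -0.85 0 0 0.16 -0.2;0 0 -0.85 0 0 0.2 -0.2;0 0 -0.85 0 0 0.24 -0.2;0 0 -0.85 0 0 0.24 -0.2'
cat >> h.py <<'E'
def tray():
    """tray outline from white mask in scene & side, rim at z=20"""
    out=[]
    for n in ("scene","side"):
        p=viewer.capture(n); r=viewer.cut_out("tray",p)
        if not r: continue
        m=r[0]["pixels"].astype(np.uint8)
        c=max(cv2.findContours(m,cv2.RETR_EXTERNAL,cv2.CHAIN_APPROX_NONE)[0],key=cv2.contourArea)
        pts=np.array([on_z(p,q[0],17)[:2] for q in c],np.float32)
        (x,y),(w,h),a=cv2.minAreaRect(pts); out.append((round(x,1),round(y,1),round(w),round(h),round(a,1)))
        print(n,r[0]["score"],out[-1])
E
python3 -c "
from h import *
tray(); print(bot.get_obs()['tool_pos'],bot.get_obs()['tcp_rot'],bot.get_obs()['joint_positions'])"
```

```text
time: 19.32
tool_pos: [592.4, 25.5, 203.0]
tcp_rot: [3.141, -0.0, -2.645]
contact_force: [0.3, -0.2, -2.0]
grip_width: 56.0
finger_force: 30.0
scene 0.7 (408.2, -163.6, 175, 166, 4.8)
side 0.95 (401.5, -170.4, 175, 176, 4.5)
[592.57255788  25.49925143 203.00438616] [ 3.14141953e+00 -1.07774458e-04 -2.63571681e+00] [-8.62092928e-02  4.85534953e-01  1.36502582e+00  8.68773025e-05
  1.29121793e+00 -2.16290543e+00]
```

```bash
for i in 1 2; do python3 -m handwheel '0.43 -0.13 0 0 0 0 -0.2;0.857 -0.259 0 0 0 0 -0.2;0.857 -0.259 0 0 0 0 -0.2;0.857 -0.259 0 0 0 0 -0.2;0.857 -0.259 0 0 0 0 -0.2' | sed -n '1,2p'; done
python3 - <<'E'
from h import *
p=viewer.capture("wrist"); save(p,"w6",s=1.4)
for d in viewer.cut_out("tray",p)[:1]:
    m=d["pixels"].astype(np.uint8); c=max(cv2.findContours(m,cv2.RETR_EXTERNAL,cv2.CHAIN_APPROX_NONE)[0],key=cv2.contourArea)
    pts=np.array([on_z(p,q[0],18)[:2] for q in c],np.float32); print(d["score"],d["centre"],cv2.minAreaRect(pts),cv2.boundingRect(c))
tray()
print(bot.get_obs()["tool_pos"],bot.get_obs()["tcp_rot"])
E
```

```text
time: 19.93
tool_pos: [530.4, -38.8, 203.6]
time: 20.35
tool_pos: [468.6, -102.3, 203.5]
0.64 [228.4, 80.2] ((402.9000549316406, -165.98666381835938), (168.60589599609375, 167.55508422851562), 4.7427659034729) (141, 0, 190, 156)
scene 0.6 (408.1, -164.8, 175, 164, 4.6)
side 0.74 (584.0, 61.7, 158, 152, 17.5)
[ 468.03109143 -101.84695762  202.9633253 ] [ 3.14139350e+00  9.38892799e-05 -2.63669915e+00]
```

View pics/w6.png

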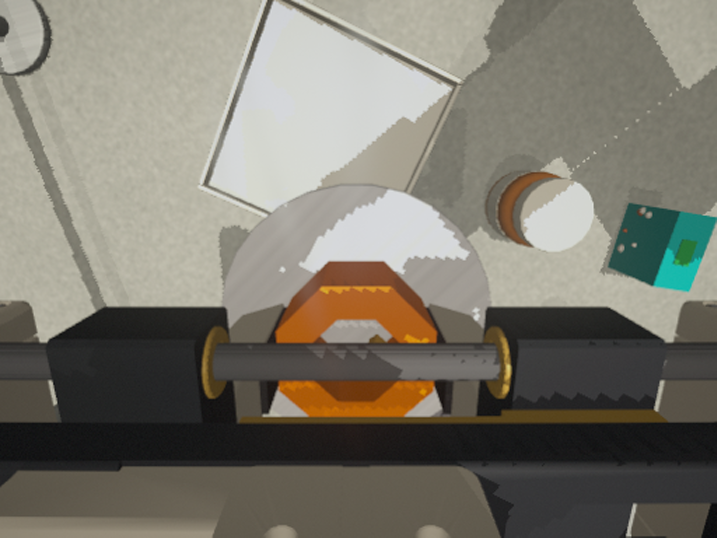

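The wrist view shows the nut held level, with the tray at (330,110) and the jar at (555,210) well to the side. Tray centre is (403.5,-166.5).

```bash
python3 -m handwheel '0.44 -0.13 0 0 0 0 -0.2;0.877 -0.254 0 0 0 0 -0.2;0.877 -0.254 0 0 0 0 -0.2;0.877 -0.254 0.3 0 0 0 -0.2;0.877 -0.254 0.7 0 0 0 -0.2;0.877 -0.254 1 0 0 0 -0.2;0.877 -0.254 1 0 0 0 -0.2;0.877 -0.254 1 0 0 0 -0.2'
python3 -c "
from h import *
tray();print(to_tool([403.5,-166.5,19]))"
```

```text
time: 21.32
tool_pos: [402.6, -166.6, 102.6]
tcp_rot: [3.139, -0.001, -2.638]
contact_force: [-0.3, -0.2, -2.7]
grip_width: 55.8
finger_force: 30.0
scene 0.86 (413.0, -163.3, 161, 168, 6.4)
side 0.87 (399.0, -169.5, 177, 180, 5.0)
(array([0.003, 0.018, 0.86 ]), array([0., 0., 0.]))
```

```bash
python3 -m handwheel '0 0.01 0.3 0 0 0 -0.2;0 0.01 0.6 0 0 0 -0.2;0 0.01 0.8 0 0 0 -0.2;0 0.01 0.84 0 0 0 -0.2;0 0.01 0.855 0 0 0 -0.2;0 0.01 0.855 0 0 0 -0.2'
```

```text
time: 22.02
tool_pos: [403.5, -166.8, 18.8]
tcp_rot: [-3.14, 0.001, -2.638]
contact_force: [-0.7, 0.4, -2.6]
grip_width: 56.0
finger_force: 30.0
```

```bash
python3 -m handwheel '0 0 0.01 0 0 0 -0.2;0 0 0.018 0 0 0 -0.2;0 0 0.018 0 0 0 -0.2'; python3 -m handwheel '0 0 0 0 0 0 0.6;0 0 0 0 0 0 0.6;0 0 0 0 0 0 0.6;0 0 0 0 0 0 0.6;0 0 0 0 0 0 0.6;0 0 -0.4 0 0 0 0.6;0 0 -0.8 0 0 0 0.6;0 0 -1 0 0 0 0.6';python3 -m handwheel '0 0 -0.4 0 0 0 0.6;0 0 -0.8 0 0 0 0.6;0 0 -0.8 0 0 0 0.6;0 0 -0.8 0 0 0 0.6'
python3 - <<'E'
from h import *
p=viewer.capture("scene"); save(p,"s4",(150,60,400,320),2.0)
q=viewer.capture("side")
for n in "abc":
  for pp in (p,q):
    for d in viewer.recognise(f"panel_{n}_mid",pp)[:4]: print(n,round(d["score"],2),np.round(d["centre"]),np.round(on_z(pp,d["centre"],40)))
E
```

```text
time: 22.27
tool_pos: [403.7, -166.9, 17.6]
tcp_rot: [-3.138, 0.002, -2.638]
contact_force: [1.4, 0.3, 7.8]
grip_width: 55.9
finger_force: 30.0
time: 22.93
tool_pos: [403.5, -166.8, 118.8]
tcp_rot: [-3.139, 0.002, -2.638]
contact_force: [0.6, -0.8, 0.3]
grip_width: 73.4
finger_force: 0.0
time: 23.27
tool_pos: [403.4, -166.8, 197.8]
tcp_rot: [-3.137, 0.003, -2.638]
contact_force: [-0.2, -0.4, -0.5]
grip_width: 73.6
finger_force: 0.0
a 0.74 [187. 174.] [ 367. -160.   40.]
a 0.63 [250. 229.] [592. -58.  40.]
a 0.72 [283. 238.] [581. -89.  40.]
a 0.48 [204. 152.] [617. 318.  40.]
a 0.44 [327. 218.] [712. -95.  40.]
b 0.81 [276. 141.] [350. 123.  40.]
b 0.65 [303. 176.] [495. 143.  40.]
b 0.63 [288. 246.] [670.  15.  40.]
b 0.61 [326. 258.] [736.  88.  40.]
b 0.82 [289. 173.] [751.  98.  40.]
b 0.57 [188. 218.] [436.  96.  40.]
b 0.56 [150. 229.] [343. 112.  40.]
b 0.5 [283. 192.] [685.  42.  40.]
c 0.6 [268. 196.] [516.  24.  40.]
```

View pics/s4.png

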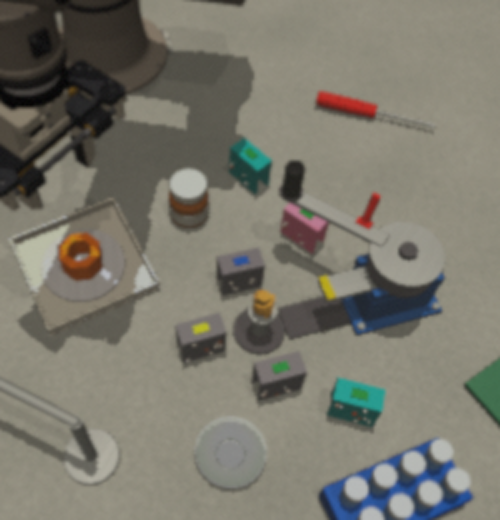

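The nut lies flat in mid-tray at (80,255). The three grey panels at (202,340), (278,375) and (241,270) stand free, and the jar and dish have not moved. Next is panel A.

```bash
cat >> h.py <<'E'
H={"a":(22,34),"b":(45,80),"c":(105,125)}
def panel(n,z=60.5,cam="wrist",near=None,rng=60):
    p=viewer.capture(cam); hsv=cv2.cvtColor(p["frame"],cv2.COLOR_RGB2HSV); lo,hi=H[n]
    m=((hsv[...,0]>=lo)&(hsv[...,0]<=hi)&(hsv[...,1]>110)&(hsv[...,2]>50)).astype(np.uint8)
    k,l,s,c=cv2.connectedComponentsWithStats(m)
    for i in range(1,k):
        if 25<s[i,4]<3000:
            cs=max(cv2.findContours((l==i).astype(np.uint8),cv2.RETR_EXTERNAL,cv2.CHAIN_APPROX_NONE)[0],key=cv2.contourArea)
            pts=np.array([on_z(p,q[0],z)[:2] for q in cs],np.float32)
            (x,y),(w,h),a=cv2.minAreaRect(pts)
            if near is None or np.hypot(x-near[0],y-near[1])<rng: print(n,s[i],"xy",round(x,1),round(y,1),"wh",round(w,1),round(h,1),"ang",round(a,1))
    return p
E
python3 -m handwheel '-0.4 -0.15 0 0 0 0.04 0.2;-0.82 -0.315 0 0 0 0.08 0.2;-0.82 -0.315 -0.3 0 0 0.12 0.2;-0.82 -0.315 -0.3 0 0 0.16 0.2;-0.82 -0.315 -0.3 0 0 0.2 0.2;-0.82 -0.315 -0.3 0 0 0.24 0.2;-0.82 -0.315 -0.3 0 0 0.28 0.2;-0.82 -0.315 -0.3 0 0 0.315 0.2'
python3 -m handwheel '0 0 0 0 0 0.04 0.2;0 0 0 0 0 0.08 0.2;0 0 0 0 0 0.12 0.2;0 0 0 0 0 0.16 0.2;0 0 0 0 0 0.2 0.2;0 0 0 0 0 0.24 0.2;0 0 0 0 0 0.28 0.2;0 0 0 0 0 0.315 0.2'
python3 -c "
from h import *
print(to_tool([577,-143,230],[np.pi,0,np.radians(84.2)]),bot.get_obs()['joint_positions'])"
```

```text
time: 24.33
tool_pos: [489.4, -154.2, 225.1]
tcp_rot: [3.142, -0.001, 2.649]
contact_force: [-0.4, 0.1, 0.3]
grip_width: 55.0
finger_force: 0.0
time: 25.0
tool_pos: [489.3, -154.2, 225.2]
tcp_rot: [-3.141, -0.001, 1.66]
contact_force: [-0.5, -0.1, 0.3]
grip_width: 55.0
finger_force: 0.0
(array([ 0.034,  0.883, -0.049]), array([-0.  , -0.  ,  0.06])) [-4.54825246e-01  3.22082930e-01  1.55790430e+00  9.86417767e-05
  1.26280751e+00 -5.43587342e-01]
```

```bash
python3 -m handwheel '0.02 0.4 0 0 0 0.03 0.3;0.034 0.8 -0.05 0 0 0.06 0.3;0.034 0.88 -0.05 0 0 0.06 0.3;0.034 0.88 -0.05 0 0 0.06 0.3;0.034 0.88 -0.05 0 0 0.06 0.3;0.034 0.88 -0.05 0 0 0.06 0.3'
python3 -c "
from h import *
panel('a',near=(586,-58)); o=bot.get_obs(); print(o['tool_pos'],o['tcp_rot'])"
```

```text
time: 25.5
tool_pos: [575.7, -142.6, 230.2]
tcp_rot: [-3.14, -0.0, 1.478]
contact_force: [-0.7, -0.3, 0.4]
grip_width: 59.9
finger_force: 0.0
a [251  89  11  19 186] xy 584.7 -57.9 wh 18.7 11.0 ang 84.7
[ 575.66784387 -142.69750591  230.57999556] [-3.14043527e+00 -1.96001031e-04  1.47726206e+00]
```

```bash
python3 -m handwheel '0.4 0 0 0 0 0 0.3;0.853 0.01 0.2 0 0 0 0.3;0.853 0.01 0.6 0 0 0 0.3;0.853 0.01 1 0 0 0 0.3;0.853 0.01 1 0 0 0 0.3;0.853 0.01 1 0 0 0 0.3'; python3 -m handwheel '0 0 0.4 0 0 0 0.3;0 0 0.8 0 0 0 0.3;0 0 1 0 0 0 0.3;0 0 1 0 0 0 0.3;0 0 1 0 0 0 -0.8;0 0 1 0 0 0 -0.8;0 0 1 0 0 0 -0.8;0 0 1 0 0 0 -0.8';python3 -m handwheel '0 0 0 0 0 0 -0.8;0 0 0 0 0 0 -0.8;0 0 0 0 0 0 -0.8;0 0 0 0 0 0 -0.8'
```

```text
time: 26.05
tool_pos: [584.0, -57.7, 130.0]
tcp_rot: [-3.137, -0.001, 1.477]
contact_force: [0.1, -0.8, 0.8]
grip_width: 59.3
finger_force: 0.0
time: 26.72
tool_pos: [587.2, -58.2, 33.3]
tcp_rot: [3.137, 0.0, 1.477]
contact_force: [-0.4, -0.2, 0.4]
grip_width: 37.5
finger_force: 0.0
time: 27.05
tool_pos: [586.4, -57.9, 32.3]
tcp_rot: [3.14, 0.0, 1.477]
contact_force: [-2.0, -0.5, 7.8]
grip_width: 30.0
finger_force: 29.7
```

Panel A is held at 30 mm. I'll lift it and carry it over to the rail.

```bash
for i in 1 2; do python3 -m handwheel '0 0 -0.25 0 0 0 -0.8;0 0 -0.6 0 0 0 -0.8;0 0 -1 0 0 0 -0.8;0 0 -1 0 0 0 -0.8;0 0 -1 0 0 0 -0.8' | sed -n '2,6p'; done; for i in 1 2 3 4; do python3 -m handwheel '-0.3 -0.05 0 0 0 0 -0.8;-0.6 -0.1 0 0 0 0 -0.8;-0.85 -0.134 0 0 0 0 -0.8;-0.85 -0.134 0 0 0 0 -0.8;-0.85 -0.134 0 0 0 0 -0.8'|sed -n '2p;5,6p'; done; python3 -m handwheel '0 0 0 0 0 0.04 -0.8;0 0 0 0 0 0.08 -0.8;0 0 0 0 0 0.12 -0.8;0 0 0 0 0 0.16 -0.8;0 0 0 0 0 0.2 -0.8;0 0 0 0 0 0.24 -0.8;0 0 0 0 0 0.24 -0.8'
python3 - <<'E'
from h import *
p=viewer.capture("wrist"); save(p,"w7",s=1.5)
for d in viewer.cut_out("rail_mid",p)[:1]:
    ys,xs=np.nonzero(d["pixels"]); print(d["score"],len(xs))
    for r in np.unique(ys)[::8]: print(r,xs[ys==r].min(),xs[ys==r].max(),np.round(on_z(p,[xs[ys==r].mean(),r],140)[:2],1))
E
```

```text
tool_pos: [587.2, -57.9, 133.6]
tcp_rot: [3.136, 0.001, 1.477]
contact_force: [-0.2, 0.3, -2.3]
grip_width: 29.7
finger_force: 29.7
tool_pos: [586.3, -57.8, 231.8]
tcp_rot: [3.139, 0.0, 1.477]
contact_force: [-1.0, -0.5, -2.1]
grip_width: 29.6
finger_force: 29.7
tool_pos: [563.1, -141.8, 228.1]
grip_width: 30.2
finger_force: 29.7
tool_pos: [542.7, -224.2, 229.1]
grip_width: 29.8
finger_force: 29.7
tool_pos: [521.9, -307.0, 229.7]
grip_width: 29.9
finger_force: 29.7
tool_pos: [501.1, -390.0, 229.9]
grip_width: 29.9
finger_force: 29.7
time: 30.13
tool_pos: [501.8, -388.5, 230.7]
tcp_rot: [-3.141, -0.001, 0.721]
contact_force: [-0.1, 0.6, -1.1]
grip_width: 29.4
finger_force: 29.7
0.7 3143
0 240 270 [ 616.6 -287.9]
8 247 262 [ 612.3 -291.2]
16 247 262 [ 608.1 -294.9]
24 248 262 [ 604.2 -298.9]
32 248 262 [ 599.9 -302.6]
40 248 262 [ 595.7 -306.4]
48 248 262 [ 591.3 -310.2]
56 248 262 [ 586.9 -314.1]
64 248 262 [ 582.4 -318. ]
72 247 262 [ 577.7 -321.7]
80 247 262 [ 573.1 -325.7]
88 248 262 [ 568.7 -330.1]
96 248 262 [ 564.  -334.3]
104 248 262 [ 559.3 -338.5]
112 249 263 [ 555.  -343.4]
120 248 263 [ 549.8 -347.3]
128 248 262 [ 544.6 -351.4]
136 248 261 [ 539.3 -355.5]
144 248 261 [ 534.2 -360. ]
152 248 261 [ 529.  -364.5]
160 246 262 [ 523.5 -368.8]
168 247 261 [ 518.2 -373.5]
176 248 260 [ 512.8 -378.3]
184 249 261 [ 507.9 -383.7]
192 239 268 [ 501.5 -387.6]
```

View pics/w7.png

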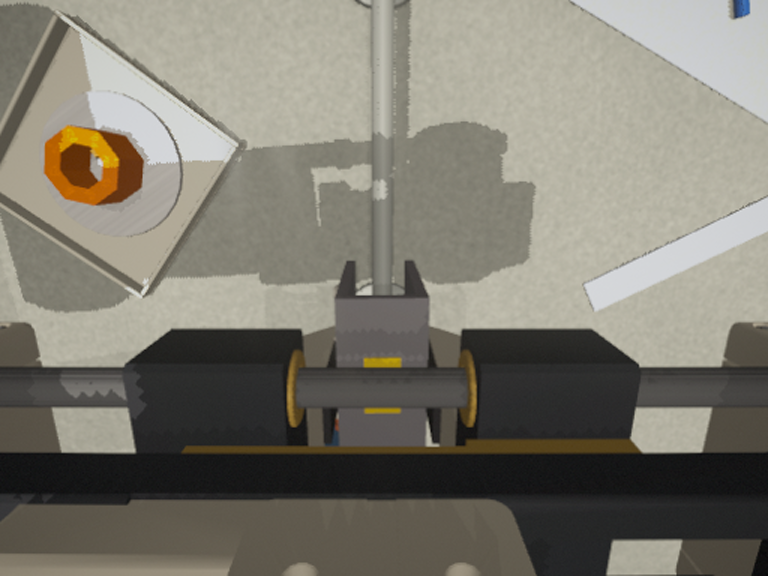

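The panel sits astride the rail's line, with the bar at column 382 midway between the legs at 345 and 415 and the nut still in the tray. Lowering.

```bash
python3 -m handwheel '0 0 0.3 0 0 0 -0.8;0 0 0.6 0 0 0 -0.8;0 0 0.8 0 0 0 -0.8;0 0 0.95 0 0 0 -0.8;0 0 1 0 0 0 -0.8;0 0 1 0 0 0 -0.8'; python3 -m handwheel '0 0 0.04 0 0 0 -0.8;0 0 0.075 0 0 0 -0.8;0 0 0.075 0 0 0 -0.8'
```

```text
time: 30.73
tool_pos: [500.4, -390.0, 129.4]
tcp_rot: [-3.139, -0.0, 0.726]
contact_force: [-0.3, -0.1, -1.2]
grip_width: 29.8
finger_force: 29.7
time: 30.98
tool_pos: [500.8, -391.2, 123.7]
tcp_rot: [3.141, -0.0, 0.724]
contact_force: [-1.2, -0.9, -0.7]
grip_width: 29.8
finger_force: 29.7
```

```bash
python3 -m handwheel '0 0 0.02 0 0 0 -0.8;0 0 0.02 0 0 0 -0.8;0 0 0.02 0 0 0 0.2;0 0 0.02 0 0 0 0.2;0 0 0.02 0 0 0 0.2;0 0 0.02 0 0 0 0.2;0 0 0.02 0 0 0 0.2;0 0 0.02 0 0 0 0.2'; python3 -m handwheel '0 0 -0.3 0 0 0 0.2;0 0 -0.7 0 0 0 0.2;0 0 -1 0 0 0 0.2;0 0 -1 0 0 0 0.2;0 0 -1 0 0 0 0.2'
python3 -c "
from h import *
panel('a',z=150,near=(501,-390)); panel('a',z=150,near=(501,-390),cam='scene');panel('b',cam='scene',near=(674,12)); panel('b',cam='side',near=(674,12)); print(to_tool([594,22,230],[np.pi,0,np.radians(-5.2)]),bot.get_obs()['tool_pos'],bot.get_obs()['joint_positions'])"
```

```text
time: 31.65
tool_pos: [500.6, -391.2, 121.3]
tcp_rot: [-3.141, -0.0, 0.723]
contact_force: [0.7, 0.5, 0.3]
grip_width: 55.0
finger_force: 0.0
time: 32.07
tool_pos: [501.3, -391.9, 223.6]
tcp_rot: [3.137, -0.0, 0.723]
contact_force: [-0.2, -0.0, -0.8]
grip_width: 55.0
finger_force: 0.0
a [247 187  15  24 351] xy 500.7 -392.5 wh 20.2 11.9 ang 41.4
a [ 96 223   9   6  38] xy 502.1 -389.4 wh 17.9 11.0 ang 41.8
(array([ 3.436, -2.472, -0.097]), array([-0.001,  0.   ,  0.259])) [ 500.03906133 -390.68582761  219.54579529] [-7.83969054e-01  5.54304554e-01  1.20189552e+00  7.74497764e-05
  1.38858165e+00  6.35108672e-02]
```

```bash
for i in 1 2 3 4; do python3 -m handwheel '0.28 -0.2 0 0 0 0 0.3;0.57 -0.41 0 0 0 0 0.3;0.85 -0.61 -0.03 0 0 0 0.3;0.85 -0.61 -0.03 0 0 0 0.3;0.85 -0.61 -0.03 0 0 0 0.3'|sed -n '2p'; done; python3 -m handwheel '0 0 0 0 0 0.04 0.3;0 0 0 0 0 0.08 0.3;0 0 0 0 0 0.12 0.3;0 0 0 0 0 0.16 0.3;0 0 0 0 0 0.2 0.3;0 0 0 0 0 0.24 0.3;0 0 0 0 0 0.259 0.3;0 0 0 0 0 0.259 0.3'
python3 -c "
from h import *
panel('b',near=(674,12)); o=bot.get_obs(); print(o['tool_pos'],o['tcp_rot'])"
```

```text
tool_pos: [524.2, -287.5, 223.6]
tool_pos: [547.4, -186.9, 226.8]
tool_pos: [570.9, -85.7, 229.8]
tool_pos: [594.3, 15.7, 232.8]
time: 34.6
tool_pos: [593.9, 13.6, 232.9]
tcp_rot: [3.141, 0.001, -0.096]
contact_force: [-0.3, -0.3, -0.7]
grip_width: 59.6
finger_force: 0.0
b [239 100   5  10  36] xy 672.6 20.1 wh 4.4 9.6 ang 84.0
[593.88940265  13.99425933 232.96244848] [ 3.14095887e+00  5.22850130e-04 -9.18239972e-02]
```

```bash
sed -i 's/>110)&(hsv\[...,2\]>50/>80)\&(hsv[...,2]>25/' h.py; python3 -c "
from h import *
H['b']=(40,90); p=panel('b',near=(674,12))
for d in viewer.cut_out('panel_b_mid',p)[:3]:
    m=d['pixels']; c=cv2.findContours(m.astype(np.uint8),cv2.RETR_EXTERNAL,cv2.CHAIN_APPROX_NONE)[0]; c=max(c,key=cv2.contourArea); print(d['score'],d['centre'],on_z(p,d['centre'],50)[:2],cv2.minAreaRect(np.array([on_z(p,q[0],60)[:2] for q in c],np.float32)))
f=p['frame']; hs=cv2.cvtColor(f,cv2.COLOR_RGB2HSV); print(hs[94:116:3,228:262:4].tolist())
"
```

```text
b [239 100  17  11 182] xy 671.5 14.4 wh 17.7 10.6 ang 84.8
0.74 [250.7, 105.6] [670.78584026  10.43230146] ((670.7158203125, 13.412179946899414), (60.350341796875, 32.95917892456055), 84.75210571289062)
0.66 [170.9, 41.4] [745.20777571  90.08254992] ((736.3317260742188, 84.13320922851562), (73.0352554321289, 33.267791748046875), 52.019187927246094)
[[[11, 15, 139], [8, 15, 140], [13, 13, 141], [15, 14, 142], [17, 16, 145], [18, 17, 148], [23, 16, 148], [18, 17, 149], [15, 17, 148]], [[13, 13, 138], [11, 15, 140], [11, 14, 141], [15, 14, 142], [17, 16, 144], [18, 17, 146], [18, 17, 147], [17, 16, 147], [17, 16, 147]], [[9, 13, 138], [15, 15, 139], [11, 15, 140], [63, 114, 155], [61, 101, 156], [61, 90, 155], [59, 85, 156], [56, 55, 148], [21, 17, 146]], [[13, 13, 138], [11, 15, 139], [11, 15, 140], [63, 118, 154], [62, 104, 154], [61, 94, 155], [62, 87, 155], [57, 62, 149], [16, 19, 145]], [[8, 15, 139], [11, 15, 139], [15, 15, 139], [63, 118, 154], [62, 105, 153], [62, 96, 154], [61, 88, 154], [55, 52, 148], [17, 16, 144]], [[11, 15, 137], [11, 15, 138], [13, 16, 140], [64, 121, 152], [62, 107, 153], [62, 98, 154], [61, 93, 154], [54, 53, 148], [15, 14, 143]], [[10, 17, 138], [10, 17, 139], [13, 13, 138], [15, 15, 139], [13, 16, 141], [17, 16, 142], [15, 18, 144], [17, 16, 142], [11, 14, 143]], [[11, 15, 137], [11, 15, 138], [11, 15, 138], [11, 15, 139], [13, 16, 140], [17, 16, 142], [15, 14, 141], [13, 16, 142], [12, 18, 142]]]
```

The tag and outline show B's ridge running along 85°, parallel to A's; seen again in the earlier crop. So I grip with yaw 85° and a high grasp to keep the gripper's body above the stud.

```bash
python3 -m handwheel '0.3 -0.03 0 0 0 -0.035 0.3;0.6 -0.06 0 0 0 -0.07 0.3;0.777 -0.076 0 0 0 -0.105 0.3;0.777 -0.076 0 0 0 -0.14 0.3;0.777 -0.076 0 0 0 -0.175 0.3;0.777 -0.076 0 0 0 -0.21 0.3;0.777 -0.076 0 0 0 -0.25 0.3;0.777 -0.076 0 0 0 -0.25 0.3'; python3 -m handwheel '0 0 0 0 0 -0.035 0.3;0 0 0 0 0 -0.07 0.3;0 0 0 0 0 -0.105 0.3;0 0 0 0 0 -0.14 0.3;0 0 0 0 0 -0.175 0.3;0 0 0 0 0 -0.21 0.3;0 0 0 0 0 -0.25 0.3;0 0 0 0 0 -0.25 0.3' | sed -n 2,3p
python3 -c "
from h import *
print(to_tool([672,14.4,41],[np.pi,0,np.radians(84.7)]),bot.get_obs()['joint_positions'])"
```

```text
time: 35.42
tool_pos: [672.0, 16.5, 233.0]
tcp_rot: [-3.141, 0.0, 0.701]
contact_force: [0.4, -0.5, -0.4]
grip_width: 59.8
finger_force: 0.0
tool_pos: [672.0, 16.7, 233.2]
tcp_rot: [-3.141, 0.0, 1.482]
(array([-0.023,  0.002,  1.922]), array([-0.   ,  0.   ,  0.001])) [-8.89338187e-02  6.21195068e-01  1.04705602e+00 -1.39453331e-04
  1.47346309e+00 -4.16519315e-05]
```

```bash
python3 -m handwheel '-0.023 0 0.4 0 0 0 0.3;-0.023 0 0.8 0 0 0 0.3;-0.023 0 1 0 0 0 0.3;-0.023 0 1 0 0 0 0.3'; python3 -m handwheel '0 0 0.3 0 0 0 0.3;0 0 0.6 0 0 0 0.3;0 0 0.85 0 0 0 0.3;0 0 0.92 0 0 0 0.3;0 0 0.92 0 0 0 0.3'; python3 -m handwheel '0 0 0 0 0 0 -0.8;0 0 0 0 0 0 -0.8;0 0 0 0 0 0 -0.8;0 0 0 0 0 0 -0.8;0 0 0 0 0 0 -0.8;0 0 0 0 0 0 -0.8;0 0 0 0 0 0 -0.8'
```

```text
time: 36.42
tool_pos: [668.6, 14.8, 127.3]
tcp_rot: [-3.131, 0.0, 1.475]
contact_force: [-0.3, -0.3, -0.8]
grip_width: 59.1
finger_force: 0.0
time: 36.83
tool_pos: [671.4, 14.9, 40.6]
tcp_rot: [-3.139, -0.0, 1.478]
contact_force: [1.0, 0.9, 0.5]
grip_width: 59.7
finger_force: 0.0
time: 37.42
tool_pos: [672.4, 15.0, 42.5]
tcp_rot: [3.14, -0.0, 1.48]
contact_force: [-0.4, -0.0, 6.1]
grip_width: 30.0
finger_force: 29.8
```

```bash
for i in 1 2; do python3 -m handwheel '0 0 -0.25 0 0 0 -0.8;0 0 -0.6 0 0 0 -0.8;0 0 -0.95 0 0 0 -0.8;0 0 -0.95 0 0 0 -0.8;0 0 -0.95 0 0 0 -0.8' | sed -n '2,6p'; done; for i in 1 2 3 4; do python3 -m handwheel '-0.3 -0.06 0 0 0 0 -0.8;-0.6 -0.12 0 0 0 0 -0.8;-0.893 -0.188 0 0 0 0 -0.8;-0.893 -0.188 0 0 0 0 -0.8;-0.893 -0.188 0 0 0 0 -0.8'|sed -n '2p;5,6p'; done; python3 -m handwheel '0 0 0 0 0 0.04 -0.8;0 0 0 0 0 0.08 -0.8;0 0 0 0 0 0.12 -0.8;0 0 0 0 0 0.16 -0.8;0 0 0 0 0 0.2 -0.8;0 0 0 0 0 0.24 -0.8;0 0 0 0 0 0.24 -0.8;0 0 0 0 0 0.24 -0.8'
cat >> h.py <<'E'
def rail():
    p=viewer.capture("wrist"); r=viewer.cut_out("rail_mid",p)
    ys,xs=np.nonzero(r[0]["pixels"]); o=bot.get_obs(); t=o["tool_pos"][:2]
    rows=[q for q in np.unique(ys) if 8<q<180 and 8<np.ptp(xs[ys==q])<22]
    P=np.array([on_z(p,[xs[ys==q].mean(),q],140)[:2] for q in rows],np.float32)
    vx,vy,x,y=cv2.fitLine(P,cv2.DIST_HUBER,0,.01,.01).ravel()
    if vx<0: vx,vy=-vx,-vy
    d=t-[x,y]; print("rows",len(rows),"rail ang",np.degrees(np.arctan2(vy,vx)),"yaw",np.degrees(o["tcp_rot"][2]),"TCP off to left of rail",vx*d[1]-vy*d[0],"s",(t-[565,-332])@[.749,.663],o["tool_pos"])
    return p
E
python3 -c "
from h import *
rail()"
```

```text
tool_pos: [673.0, 14.9, 138.8]
tcp_rot: [3.137, -0.0, 1.48]
contact_force: [-0.2, 0.8, -1.3]
grip_width: 29.7
finger_force: 29.8
tool_pos: [672.3, 15.0, 232.0]
tcp_rot: [3.139, -0.0, 1.48]
contact_force: [-0.0, -0.0, -2.0]
grip_width: 30.1
finger_force: 29.8
tool_pos: [643.6, -73.6, 228.4]
grip_width: 30.0
finger_force: 29.8
tool_pos: [617.7, -159.6, 229.5]
grip_width: 30.1
finger_force: 29.8
tool_pos: [591.5, -246.2, 230.1]
grip_width: 29.8
finger_force: 29.8
tool_pos: [565.1, -333.1, 230.4]
grip_width: 29.6
finger_force: 29.8
time: 40.58
tool_pos: [565.7, -331.7, 231.1]
tcp_rot: [-3.141, -0.001, 0.732]
contact_force: [0.6, 0.0, -0.8]
grip_width: 30.1
finger_force: 29.8
rows 114 rail ang 41.181335 yaw 41.908344612770556 TCP off to left of rail 0.24683595656458124 s -0.16770459927027861 [ 565.30841848 -332.60137261  231.18928337]
```

```bash
python3 -m handwheel '0 0 0.3 0 0 0 -0.8;0 0 0.6 0 0 0 -0.8;0 0 0.8 0 0 0 -0.8;0 0 0.93 0 0 0 -0.8;0 0 0.95 0 0 0 -0.8;0 0 0.95 0 0 0 -0.8'; python3 -m handwheel '0 0 0.03 0 0 0 -0.8;0 0 0.045 0 0 0 -0.8;0 0 0.045 0 0 0 -0.8'
```

```text
time: 41.18
tool_pos: [564.6, -333.4, 135.5]
tcp_rot: [-3.14, 0.0, 0.728]
contact_force: [-0.3, 0.5, -0.7]
grip_width: 29.6
finger_force: 29.8
time: 41.43
tool_pos: [565.1, -334.1, 132.6]
tcp_rot: [3.14, -0.0, 0.727]
contact_force: [0.5, 0.7, -0.5]
grip_width: 29.8
finger_force: 29.8
```

```bash
python3 -m handwheel '0 0 0.02 0 0 0 -0.8;0 0 0.02 0 0 0 -0.8;0 0 0.02 0 0 0 0.2;0 0 0.02 0 0 0 0.2;0 0 0.02 0 0 0 0.2;0 0 0.02 0 0 0 0.2;0 0 0.02 0 0 0 0.2;0 0 0.02 0 0 0 0.2'; python3 -m handwheel '0 0 -0.3 0 0 0 0.2;0 0 -0.7 0 0 0 0.2;0 0 -1 0 0 0 0.2;0 0 -1 0 0 0 0.2;0 0 -1 0 0 0 0.2'
python3 -c "
from h import *
panel('b',z=150,near=(565,-333)); panel('a',z=150,near=(501,-390),cam='side');print(to_tool([506,-55,230],[np.pi,0,np.radians(84.7)]))"
```

```text
time: 42.1
tool_pos: [564.7, -333.9, 129.6]
tcp_rot: [-3.141, -0.0, 0.726]
contact_force: [-0.3, -1.2, 1.1]
grip_width: 55.1
finger_force: 0.0
time: 42.52
tool_pos: [565.5, -334.5, 232.1]
tcp_rot: [3.137, -0.001, 0.727]
contact_force: [-0.4, 0.2, -1.4]
grip_width: 55.2
finger_force: 0.0
b [247 186  14  22 294] xy 564.2 -335.2 wh 19.1 11.3 ang 41.3
a [358 309   8  12  85] xy 500.9 -391.9 wh 22.2 11.8 ang 44.3
(array([ 1.415, -2.47 , -0.009]), array([-0.001, -0.   , -0.239]))
```

B hangs at rail middle. On to C.

```bash
for i in 1 2 3; do python3 -m handwheel '0.16 -0.28 0 0 0 0 0.3;0.32 -0.56 0 0 0 0 0.3;0.472 -0.823 0 0 0 0 0.3;0.472 -0.823 0 0 0 0 0.3;0.472 -0.823 0 0 0 0 0.3'|sed -n '2p'; done; python3 -m handwheel '0 0 0 0 0 -0.04 0.3;0 0 0 0 0 -0.08 0.3;0 0 0 0 0 -0.12 0.3;0 0 0 0 0 -0.16 0.3;0 0 0 0 0 -0.2 0.3;0 0 0 0 0 -0.239 0.3;0 0 0 0 0 -0.239 0.3'
python3 -c "
from h import *
p=panel('c',near=(514,30))
for d in viewer.cut_out('panel_c_mid',p)[:2]:
    c=max(cv2.findContours(d['pixels'].astype(np.uint8),cv2.RETR_EXTERNAL,cv2.CHAIN_APPROX_NONE)[0],key=cv2.contourArea); print(d['score'],d['centre'],cv2.minAreaRect(np.array([on_z(p,q[0],60)[:2] for q in c],np.float32)))
o=bot.get_obs(); print(o['tool_pos'],o['tcp_rot'])"
```

```text
tool_pos: [544.8, -239.6, 228.7]
tool_pos: [526.0, -148.1, 229.3]
tool_pos: [507.1, -55.9, 229.5]
time: 44.45
tool_pos: [507.3, -57.6, 229.4]
tcp_rot: [-3.141, 0.001, 1.48]
contact_force: [0.7, -0.7, -0.2]
grip_width: 59.7
finger_force: 0.0
c [246  86  11  19 201] xy 511.2 30.4 wh 18.6 10.9 ang 84.8
[507.04402673 -56.98973096 229.46921915] [-3.14143909e+00  3.15043795e-04  1.47152639e+00]
```

```bash
python3 -m handwheel '0.4 -0.01 0 0 0 0 0.3;0.81 -0.033 0.3 0 0 0 0.3;0.81 -0.033 0.7 0 0 0 0.3;0.81 -0.033 1 0 0 0 0.3;0.81 -0.033 1 0 0 0 0.3;0.81 -0.033 1 0 0 0 0.3'; python3 -m handwheel '0 0 0.3 0 0 0 0.3;0 0 0.5 0 0 0 0.3;0 0 0.7 0 0 0 0.3;0 0 0.88 0 0 0 0.3;0 0 0.88 0 0 0 0.3'; python3 -m handwheel '0 0 0 0 0 0 -0.8;0 0 0 0 0 0 -0.8;0 0 0 0 0 0 -0.8;0 0 0 0 0 0 -0.8;0 0 0 0 0 0 -0.8;0 0 0 0 0 0 -0.8;0 0 0 0 0 0 -0.8'
```

```text
time: 45.05
tool_pos: [510.3, 25.1, 129.0]
tcp_rot: [-3.138, 0.0, 1.475]
contact_force: [0.8, 0.2, 0.2]
grip_width: 59.9
finger_force: 0.0
time: 45.47
tool_pos: [511.1, 24.7, 41.4]
tcp_rot: [-3.14, 0.0, 1.474]
contact_force: [-0.8, -0.7, 0.0]
grip_width: 59.7
finger_force: 0.0
time: 46.05
tool_pos: [511.5, 25.6, 42.8]
tcp_rot: [3.14, 0.0, 1.477]
contact_force: [-1.4, -0.3, 7.1]
grip_width: 29.8
finger_force: 29.7
```

```bash
for i in 1 2; do python3 -m handwheel '0 0 -0.25 0 0 0 -0.8;0 0 -0.6 0 0 0 -0.8;0 0 -0.95 0 0 0 -0.8;0 0 -0.95 0 0 0 -0.8;0 0 -0.95 0 0 0 -0.8' | sed -n '2,6p'; done; for i in 1 2 3 4; do python3 -m handwheel '-0.25 0.12 0 0 0 0 -0.8;-0.5 0.24 0 0 0 0 -0.8;-0.733 0.355 0 0 0 0 -0.8;-0.733 0.355 0 0 0 0 -0.8;-0.733 0.355 0 0 0 0 -0.8'|sed -n '2p;5,6p'; done; python3 -m handwheel '0 0 0 0 0 0.04 -0.8;0 0 0 0 0 0.08 -0.8;0 0 0 0 0 0.12 -0.8;0 0 0 0 0 0.16 -0.8;0 0 0 0 0 0.2 -0.8;0 0 0 0 0 0.241 -0.8;0 0 0 0 0 0.241 -0.8;0 0 0 0 0 0.241 -0.8'
python3 -c "
from h import *
rail()
t=bot.get_obs()['tool_pos'][:2]-np.array([565.1,-332.8]); print('vs earlier line',.752*t[1]-.659*t[0])"
```

```text
tool_pos: [512.0, 25.6, 138.7]
tcp_rot: [3.137, -0.0, 1.477]
contact_force: [-0.6, 0.4, -2.3]
grip_width: 29.9
finger_force: 29.6
tool_pos: [511.1, 25.6, 232.0]
tcp_rot: [3.14, -0.0, 1.477]
contact_force: [0.3, -0.4, -3.1]
grip_width: 29.8
finger_force: 29.6
tool_pos: [538.3, -51.5, 228.8]
grip_width: 30.0
finger_force: 29.6
tool_pos: [567.1, -126.7, 229.8]
grip_width: 29.8
finger_force: 29.6
tool_pos: [595.8, -202.4, 230.4]
grip_width: 29.6
finger_force: 29.6
tool_pos: [624.6, -278.3, 230.6]
grip_width: 29.7
finger_force: 29.6
time: 49.22
tool_pos: [624.8, -277.4, 232.0]
tcp_rot: [-3.141, -0.0, 0.725]
contact_force: [0.3, 1.3, -0.6]
grip_width: 29.7
finger_force: 29.6
rows 36 rail ang 42.193398 yaw 41.5235445471336 TCP off to left of rail 2.2493956931078607 s 80.44878984103924 [ 624.80818628 -278.22555307  231.99024295]
vs earlier line 1.692289330821147
```

```bash
python3 -m handwheel '0 0.014 0.3 0 0 0 -0.8;0 0.014 0.6 0 0 0 -0.8;0 0.014 0.8 0 0 0 -0.8;0 0.014 0.93 0 0 0 -0.8;0 0.014 0.95 0 0 0 -0.8;0 0.014 0.95 0 0 0 -0.8'; python3 -m handwheel '0 0 0.03 0 0 0 -0.8;0 0 0.05 0 0 0 -0.8;0 0 0.05 0 0 0 -0.8'
```

```text
time: 49.82
tool_pos: [625.4, -280.1, 136.1]
tcp_rot: [-3.14, 0.0, 0.722]
contact_force: [-0.3, -0.1, -0.1]
grip_width: 29.9
finger_force: 29.6
time: 50.07
tool_pos: [626.3, -280.9, 133.0]
tcp_rot: [3.139, -0.001, 0.721]
contact_force: [0.2, 1.1, -0.7]
grip_width: 30.2
finger_force: 29.6
```

```bash
python3 -m handwheel '0 0 0.02 0 0 0 -0.8;0 0 0.02 0 0 0 -0.8;0 0 0.02 0 0 0 0.2;0 0 0.02 0 0 0 0.2;0 0 0.02 0 0 0 0.2;0 0 0.02 0 0 0 0.2;0 0 0.02 0 0 0 0.2;0 0 0.02 0 0 0 0.2'; python3 -m handwheel '0 0 -0.3 0 0 0 0.2;0 0 -0.7 0 0 0 0.2;0 0 -1 0 0 0 0.2;0 0 -1 0 0 0 0.2;0 0 -1 0 0 0 0.2';python3 -m handwheel '0 -0.3 -0.3 0 0 0 0.2;0 -0.7 -0.6 0 0 0 0.2;0 -1 -0.6 0 0 0 0.2;0 -1 -0.6 0 0 0 0.2;0 -1 -0.6 0 0 0 0.2'
python3 - <<'E'
from h import *
s=viewer.capture("scene"); d=viewer.capture("side")
a=s["frame"][120:384,60:400]; b=d["frame"][90:354,110:450]
cv2.imwrite("pics/fin.png",cv2.resize(np.hstack([a,b])[:,:,::-1],None,fx=1.17,fy=1.17,interpolation=cv2.INTER_CUBIC))
E
```

```text
time: 50.73
tool_pos: [625.7, -280.6, 129.6]
tcp_rot: [-3.141, 0.0, 0.72]
contact_force: [-0.1, 0.3, 1.3]
grip_width: 54.8
finger_force: 0.0
time: 51.15
tool_pos: [626.6, -281.1, 232.3]
tcp_rot: [3.137, -0.002, 0.72]
contact_force: [-0.0, 0.6, -1.0]
grip_width: 55.1
finger_force: 0.0
time: 51.57
tool_pos: [558.8, -204.1, 289.5]
tcp_rot: [-3.14, 0.0, 0.722]
contact_force: [0.3, 0.1, 0.6]
grip_width: 55.3
finger_force: 0.0
```

View pics/fin.png

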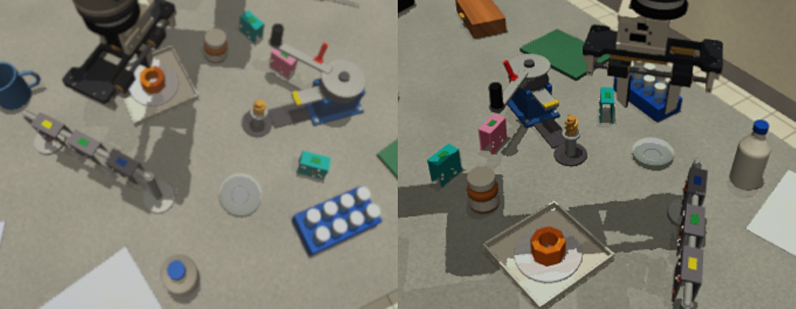

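All three collectors (yellow, green and blue tags) hang on the rail. The nut lies in the tray, the jar and dish stand untouched, and the gripper is clear. I'll do one numeric check of the nut's centring.

```bash
python3 - <<'E'
from h import *
tray()
for n in ("scene","side"):
    p=viewer.capture(n)
    for d in viewer.recognise("nut_hub",p)[:2]: print(n,round(d["score"],2),np.round(on_z(p,d["centre"],30)))
E
```

```text
scene 0.54 (657.3, -236.4, 67, 107, 85.0)
side 0.66 (401.2, -170.3, 174, 174, 4.8)
scene 0.66 [ 429. -164.   30.]
side 0.61 [ 393. -192.   30.]
```

```bash
python3 -c "
from plant import bot
print(bot.close_job())"
```

```text
the job is handed in; nothing more can be done
None
```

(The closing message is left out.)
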